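Move the stud setters to the carrying rack in reverse order

ROBOT

A 7-joint arm with a two-finger parallel gripper is mounted at the origin on the work surface. World frame = base frame: x ahead of the robot, y to its left, z up, the work surface at z = 0. Lengths are in m, angles in rad, forces in N, time in s.
With the tool pointing down it reaches from about 0.425 to 0.925 m from the base axis. Payload 6.8 kg.
Tool frame: the origin (TCP) lies midway between the tips of the shut fingers; the grasp point (between the pads) lies 19 mm behind it; z points along the fingers, y is the line along which they close (so a half turn about z gives the same grasp; the last joint's range is limited). The gripper opens to 85 mm and grips with 20 to 120 N. Pads are 22 mm wide; open, the fingers measure 114 mm over their backs; the gripper's body (76 mm by 85 mm) begins 54 mm behind the grasp point. The pads swing forward as they close: fully open they stand 13 mm farther back than shut.
Start: joints at [1.024, 0.477, 0.022, 1.555, -0.011, 1.109, -0.083], TCP at [0.287, -0.611, 0.231] pointing down, gripper open.
Joint ranges: [-2.96, 2.96], [-0.34, 2.1], [-1.41, 1.46], [0.24, 2.44], [-1.37, 4.51], [0.17, 1.92], [-2.96, 2.96]. Speed limits (rad/s): [2.39, 2.39, 3.14, 3.14, 3.14, 3.14, 3.14].

INTERFACE

Orientations are given as a rotation vector (axis times angle).
In Python, from bench import r gives the robot as it stands. The module is installed in compiled form; this text tells all that it offers.
- The arm moves only by the tool apply_moves, never from a script. Its argument "rows" is a list of rows, each a list of 6 numbers: the shift along the tool's x, y, z scaled (see below), then the turn, a rotation vector about the tool's x, y, z scaled (see below). A call has 1 to 5 rows; each row is the pose to reach, as a shift and turn from the pose commanded when the call began, along the tool's axes at that moment; what a row does not reach only later rows make up. The controller multiplies each number of a shift by 0.25 m and each number of a turn by 90 degrees. A row lasts 1/8 s, in which the tool goes at most 62.5 mm and 10.7 degrees, less where a joint would pass 70% of its speed; a pose out of reach is approached as far as the arm can. A call with a number of a shift or a turn outside -1 to 1 is refused whole. A call with a gripper value outside its range is refused whole. "claw" is the opening, from 0 (shut) to 1 (fully open), set as the call begins (left out, the last holds). The fingers move at their own pace and stop on an object; "newtons" is the grip in N (left out, the last holds). Time passes only in rows, so rows that repeat a pose let the fingers close. It gives the time, the measured TCP pose, the force, the opening and the grip force at its end, in the units of the state.
- r.get_obs(): the state, without advancing time (a new reading comes with each control period).
- r.grab_frame(name): name is "scene" or "top"; returns a dict with "pixels" (420x560x3 uint8, red, green, blue), "intrinsics" (3x3 intrinsics, pixels), "dist" ([k1, k2, p1, p2, k3] as OpenCV has them; the pictures are not rectified), "eye" and "attitude" of the camera in the world. Camera axes: x right, y up, looking along -z (the intrinsics and any distortion apply to the point x, -y, -z); pixel columns grow to the right and rows downward; lengths in m; the calibration is good to about 2 mm. A picture is of the moment at which its call begins. There is no depth.
- r.hand_in(): hands the job in; it is judged then, once.
Trained networks look in a picture, given as the dict that the camera call returned (one of the last four; its "shot" number tells which), for a name from the list of things; names that differ only in an ending like _2 or _b are one class to them, and where a whole thing is asked for, a point or a joint stands for the part that bears it (a point fixed in the world has none). Each returns a list of dicts, best first, with "conf" (0 to 1); they miss things now and then, are a little off and sometimes report something else, mostly with a low value. They report only what shows in the picture. A call takes as long as a camera call. They do not tell look-alikes from the thing itself.
- r.search_frame(picture, thing): "rect" ([left, top, width, height] in pixels, round what is visible of it).
- r.outline_of(picture, thing): "pixels" (420x560 bool, what is visible of it) and "rect" ([left, top, width, height] in pixels, round what is visible of it).
- r.landmark_of(picture, thing): "point" ([column, row] in pixels: a listed point, or the origin of a listed thing).
The state is a dict: "clock": time; "joints": joint angles; "qvel": joint speeds; "tau": joint torques, N m; "tcp_pos": TCP position; "orientation": TCP orientation; "contact_force": force on the tool from outside, world axes, zero at the start; "moment": the same for the moment, N m; "grip_width": finger opening in m; "gripper_force": force on a finger pad.
Only numpy, scipy, OpenCV 4.12 (cv2) and the standard library are available. Lean on these libraries where they do the work, as an engineer would, in place of code of your own. Each camera call takes 0.05 s, during which the arm holds its last target. There are 200 camera calls.

TASK

Move all four steel stud setters from the grey stand into the aluminium carrying rack, one standing in each pocket, in reversed order: the setter nearest the stand's lever goes into the pocket farthest from the rack's handle, the next one beside it, and so on, so that the one farthest from the lever ends up next to the handle. Keep the setters upright throughout and leave each standing flat on its pocket's floor, let go and still.

Things in the scene. Friction and masses are not known exactly. Their poses are not given: they have to be found in the camera images.
- setter_stout_mid (a point): Steel stud setter (hand punch standing upright on its flange, about 280 g), the short stout one: round flange 34 mm across and 10 mm thick, thick round grip 28 mm in diameter, flat top with a small dark 20 mm disc. 76 mm tall in all; this point is on its upright axis, half-way up (38 mm above its underside), on the grip. z is up. Starts in a cradle.
- setter_cone_mid (a point): Steel stud setter (hand punch standing upright on its flange, about 220 g), the one with a pointed top: square flange 30 x 30 mm and 10 mm thick, round grip 22 mm in diameter up to 64 mm, then a cone 20 mm tall. 84 mm tall in all; this point is on its upright axis, half-way up (42 mm above its underside), on the grip. z is up. Starts in a cradle.
- setter_ball_mid (a point): Steel stud setter (hand punch standing upright on its flange, about 200 g), the one with a ball on top: six-sided flange 36 mm across corners and 10 mm thick, round grip 20 mm in diameter up to 60 mm, then a thin neck and an 18 mm ball. 80 mm tall in all; this point is on its upright axis, half-way up (40 mm above its underside), on the grip. z is up. Starts in a cradle.
- setter_slim_mid (a point): Steel stud setter (hand punch standing upright on its flange, about 160 g), the slim tall one: round flange 34 mm across and 12 mm thick, slim dark round grip 16 mm in diameter up to 72 mm, then a thin pin 6 mm in diameter. 92 mm tall in all; this point is on its upright axis, half-way up (46 mm above its underside), on the grip. z is up. Starts in a cradle.
- cradle1: One of four alike grey cradles, 58 x 58 mm, fixed in a row 64 mm apart on the grey stand, in shuffled places. At the start this one holds the setter stout (so it shows where that setter came from). Origin: centre of its underside, 10 mm above the shelf; the floor, on which the setter stands, is 6 mm above that; a rim on three sides (44 mm inside) rises 8 mm above the floor, open at -x. x runs across the row, y along it.
- cradle2: One of four alike grey cradles, 58 x 58 mm, fixed in a row 64 mm apart on the grey stand, in shuffled places. At the start this one holds the setter cone (so it shows where that setter came from). Origin: centre of its underside, 10 mm above the shelf; the floor, on which the setter stands, is 6 mm above that; a rim on three sides (44 mm inside) rises 8 mm above the floor, open at -x. x runs across the row, y along it.
- cradle3: One of four alike grey cradles, 58 x 58 mm, fixed in a row 64 mm apart on the grey stand, in shuffled places. At the start this one holds the setter ball (so it shows where that setter came from). Origin: centre of its underside, 10 mm above the shelf; the floor, on which the setter stands, is 6 mm above that; a rim on three sides (44 mm inside) rises 8 mm above the floor, open at -x. x runs across the row, y along it.
- cradle4: One of four alike grey cradles, 58 x 58 mm, fixed in a row 64 mm apart on the grey stand, in shuffled places. At the start this one holds the setter slim (so it shows where that setter came from). Origin: centre of its underside, 10 mm above the shelf; the floor, on which the setter stands, is 6 mm above that; a rim on three sides (44 mm inside) rises 8 mm above the floor, open at -x. x runs across the row, y along it.
- lever: Fixed grey block 50 x 42 x 24 mm with a small steel spring lever (black tip) up to 60 mm high, at one end of the grey stand (either end), in line with the cradles, 64 mm from the nearest; it marks the lever end. The other end has only a low block. Origin: centre of its underside, 10 mm above the shelf. Need not be worked.
- rack: Fixed aluminium tray 69 x 261 x 14 mm, near or far side of the stand. Four square pockets, 59 mm inside, in a row along its y: centres at y = -96, -32, 32, 96 mm, x = 0; floor 5 mm above the shelf, walls 5 mm thick, 9 mm above the floor. Origin: centre of its underside, on the shelf. Dark U-shaped carrying handle at its +y end, up to 29 mm high.
Not all that is in view belongs to the job. What is shaped like the part that bears setter_stout_mid but orange is not meant.

How it is judged:
By the outcome, as a careful person would: the job done as asked, in the order asked, and still so for the second after the job is handed in, with the robot touching nothing.
It also fails if it takes over 102 s, if anything falls off the work surface, if the arm or the gripper's body presses on something with over 40 N, if the wrist force passes 120 N, or if a joint passes its speed limit or range.

## Working session

There is one attempt and no reset: what is moved stays moved. The work goes in short steps, Python scripts to look and compute and a tool call to move; the robot and the scene stay as the last step left them, time stands still between calls to the robot, and variables do not carry over. Pictures are saved under pics/ and viewed, at most 14 in all, crops included, and the job is handed in when it is done.

Besides the shell and the picture viewer there is one more tool, called after ">>>" as name(argument=value, ...), one argument or row to a line, values as JSON. apply_moves: Moves the arm, as the interface text tells. Its arguments: {"type":"object","properties":{"rows":{"type":"array","items":{"type":"array","items":{"type":"number"}}},"claw":{"type":"number"},"newtons":{"type":"number"}},"required":["rows"]}

```bash
mkdir -p pics
cat > h.py <<'E'
import numpy as np, cv2, json
from scipy.spatial.transform import Rotation as R
from bench import r
def rot(a):
    a=np.array(a,float)
    if a.shape==(3,3): return a
    return R.from_rotvec(a).as_matrix() if a.size==3 else R.from_quat(a).as_matrix()
def ray(f,px):
    u=cv2.undistortPoints(np.array([[px]],float),np.array(f['intrinsics'],float),np.array(f['dist'],float))[0,0]
    d=rot(f['attitude'])@np.array([u[0],-u[1],-1.]); return np.array(f['eye'],float),d/np.linalg.norm(d)
def at_z(f,px,z):
    e,d=ray(f,px); return e+d*(z-e[2])/d[2]
def tri(a,pa,b,pb):
    A=np.zeros((3,3));B=np.zeros(3)
    rs=[ray(a,pa),ray(b,pb)]
    for e,d in rs:
        P=np.eye(3)-np.outer(d,d);A+=P;B+=P@e
    x=np.linalg.solve(A,B); return x,max(np.linalg.norm((np.eye(3)-np.outer(d,d))@(x-e)) for e,d in rs)
def proj(f,p):
    c=rot(f['attitude']).T@(np.array(p,float)-f['eye']); c=np.array([c[0],-c[1],-c[2]])
    return cv2.projectPoints(c[None],np.zeros(3),np.zeros(3),np.array(f['intrinsics'],float),np.array(f['dist'],float))[0][0,0]
E
python3 - <<'E'
from h import *
np.set_printoptions(precision=4,suppress=True)
s=r.grab_frame('scene');t=r.grab_frame('top')
for n,f in(('scene',s),('top',t)):
    cv2.imwrite(f'pics/{n}0.png',f['pixels'][:,:,::-1]); print(n,f['eye'],f['attitude'])
for k in ['setter_stout_mid','setter_cone_mid','setter_ball_mid','setter_slim_mid','cradle1','cradle2','cradle3','cradle4','lever','rack']:
    for n,f in(('scene',s),('top',t)):
        print(k,n,[(np.round(d['point'],1).tolist(),round(d['conf'],2)) for d in r.landmark_of(f,k)][:5])
print({k:np.round(v,3) for k,v in r.get_obs().items()})
E
```

```text
scene [ 0.8692 -0.3963  0.5958] [0.7037 0.2467 0.5914]
top [ 0.4743 -0.0396  0.925 ] [ 0.1349 -0.0618 -1.572 ]
setter_stout_mid scene [([379.8, 249.0], 0.93), ([339.0, 198.7], 0.86), ([268.1, 186.1], 0.65)]
setter_stout_mid top [([222.1, 181.9], 0.73), ([253.9, 116.7], 0.71)]
setter_cone_mid scene [([298.9, 267.0], 0.93)]
setter_cone_mid top [([335.5, 163.9], 0.55)]
setter_ball_mid scene [([312.4, 238.5], 0.57)]
setter_ball_mid top [([299.1, 170.8], 0.68)]
setter_slim_mid scene [([325.5, 212.9], 0.69), ([328.0, 232.3], 0.22)]
setter_slim_mid top [([261.2, 173.1], 0.59), ([301.3, 167.9], 0.18)]
cradle1 scene [([296.1, 281.3], 0.91), ([311.4, 254.9], 0.78), ([312.5, 239.9], 0.74), ([334.4, 214.5], 0.73), ([325.5, 232.2], 0.66)]
cradle1 top [([300.1, 176.1], 0.94), ([228.6, 188.7], 0.93), ([334.4, 172.5], 0.93), ([266.5, 179.3], 0.59)]
cradle2 scene [([296.1, 281.3], 0.91), ([311.4, 254.9], 0.78), ([312.5, 239.9], 0.74), ([334.4, 214.5], 0.73), ([325.5, 232.2], 0.66)]
cradle2 top [([300.1, 176.1], 0.94), ([228.6, 188.7], 0.93), ([334.4, 172.5], 0.93), ([266.5, 179.3], 0.59)]
cradle3 sce
[... 445 characters left out ...]
 0.93), ([266.5, 179.3], 0.59)]
lever scene [([276.3, 312.4], 0.93), ([337.7, 195.9], 0.49)]
lever top [([372.0, 163.5], 0.79)]
rack scene [([267.7, 187.8], 0.91)]
rack top [([237.9, 284.3], 0.68)]
{'clock': np.float64(1.1), 'joints': array([ 1.024,  0.477,  0.022,  1.555, -0.011,  1.109, -0.083]), 'qvel': array([ 0.   , -0.001,  0.002,  0.002,  0.001,  0.001,  0.   ]), 'tau': array([ -0.   , -59.635,   1.606, -28.155,   0.012,   0.002,  -0.   ]), 'tcp_pos': array([ 0.287, -0.611,  0.231]), 'orientation': array([3.066, 0.684, 0.   ]), 'contact_force': array([-0.186, -1.246, -0.518]), 'moment': array([ 0.015,  0.045, -0.028]), 'gripper_force': np.float64(0.0), 'grip_width': np.float64(0.085)}
```

View pics/scene0.png

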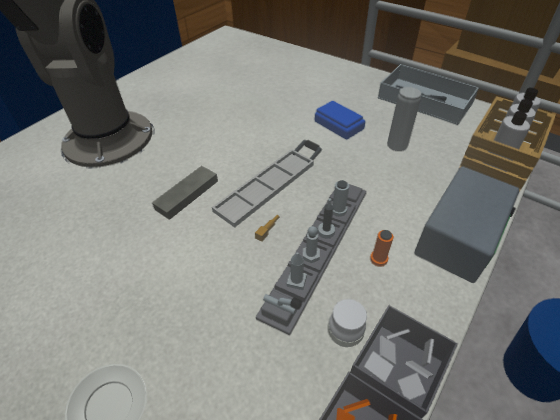

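View pics/top0.png

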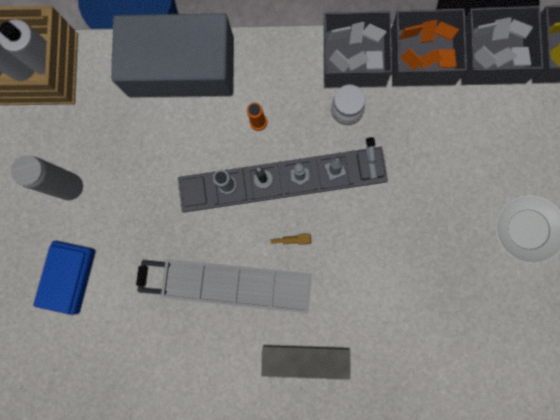

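The scene picture shows, counted from the lever at (278,305): cone (299,267), ball (312,240), slim (326,215), stout (340,197). The rack's handle is at (310,150). In the top picture the lever is at (372,163) and the handle at (143,276).

Candidates for stout are top (222,182) in the stand and (257,116), which is orange, plus a grey cylinder at (50,178) that stands apart and is far too large. The grey one at (222,182) fits because it stands in a cradle and isn't orange. I'll confirm it in a crop while measuring.

Run:
```python
from h import *
np.set_printoptions(precision=4,suppress=True)
s=r.grab_frame('scene');t=r.grab_frame('top')
c=t['pixels'][140:320,130:400,::-1]; cv2.imwrite('pics/crop1.png',cv2.resize(c,None,fx=2.9,fy=2.9,interpolation=cv2.INTER_CUBIC))
P={'stout':((339,198.7),(222.1,181.9),38),'cone':((298.9,267),(335.5,163.9),42),'ball':((312.4,238.5),(299.1,170.8),40),'slim':((325.5,212.9),(261.2,173.1),46)}
for k,(a,b,h) in P.items():
    x,e=tri(s,a,t,b); z=.016+h/1000
    print(k,x,round(e,4),'top@z',at_z(t,b,z)[:2],'scene@z',at_z(s,a,z)[:2])
for a,b in (((296.1,281.3),(334.4,172.5)),((311.4,254.9),(300.1,176.1)),((325.5,232.2),(266.5,179.3)),((334.4,214.5),(228.6,188.7)),((276.3,312.4),(372,163.5))):
    x,e=tri(s,a,t,b); print('cradle',x,round(e,4),at_z(t,b,.01)[:2],at_z(s,a,.01)[:2])
for n,f in(('top',t),('scene',s)):
    o=r.outline_of(f,'rack')
    for d in o[:2]:
        m=d['pixels'].astype(np.uint8); ys,xs=np.nonzero(m)
        w=np.array([at_z(f,(u,v),.014)[:2] for u,v in zip(xs,ys)],np.float32)
        (cx,cy),sz,an=cv2.minAreaRect(w); print(n,d['conf'],d['rect'],'rect',cx,cy,sz,cv2.boxPoints(((cx,cy),sz,an)).round(4).tolist())
    for d in r.landmark_of(f,'rack')[:1]: print(at_z(f,d['point'],0))
```

```text
stout [0.6383 0.1115 0.0453] 0.0018 top@z [0.6381 0.1112] scene@z [0.6408 0.102 ]
cone [ 0.6678 -0.0833  0.0575] 0.0013 top@z [ 0.6667 -0.0842] scene@z [ 0.6689 -0.0826]
ball [ 0.6552 -0.0213  0.0628] 0.0011 top@z [ 0.6558 -0.0219] scene@z [ 0.6532 -0.0157]
slim [0.6477 0.0405 0.0717] 0.002 top@z [0.6512 0.0428] scene@z [0.6422 0.0469]
cradle [ 0.6629 -0.0836  0.0088] 0.0014 [ 0.6616 -0.0845] [ 0.6643 -0.0832]
cradle [ 0.6557 -0.022   0.0147] 0.0013 [ 0.6557 -0.0227] [ 0.6549 -0.018 ]
cradle [0.6498 0.0381 0.0182] 0.0012 [0.6504 0.0381] [0.6475 0.0453]
cradle [ 0.6344  0.1074 -0.001 ] 0.0017 [0.6338 0.1068] [0.6376 0.0968]
cradle [ 0.6747 -0.1532  0.0136] 0.0025 [ 0.6773 -0.1519] [ 0.6719 -0.1536]
top 0.84 [134.5, 257.0, 176.1, 56.3] rect 0.46352624893188477 0.11496971547603607 (0.30741551518440247, 0.07110422849655151) [[0.41130000352859497, -0.033900000154972076], [0.4819999933242798, -0.04170000180602074], [0.5157999992370605, 0.2637999951839447], [0.44510000944137573, 0.271699994802475]]
[0.4674 0.0932 0.    ]
scene 0.86 [213.2, 141.4, 109.8, 82.0] rect 0.47015079855918884 0.11422931402921677 (0.32421985268592834, 0.08152812719345093) [[0.4147000014781952, -0.04349999874830246], [0.4959000051021576, -0.05090000107884407], [0.525600016117096, 0.2718999981880188], [0.44440001249313354, 0.2793999910354614]]
[0.4665 0.0955 0.    ]
```

View pics/crop1.png

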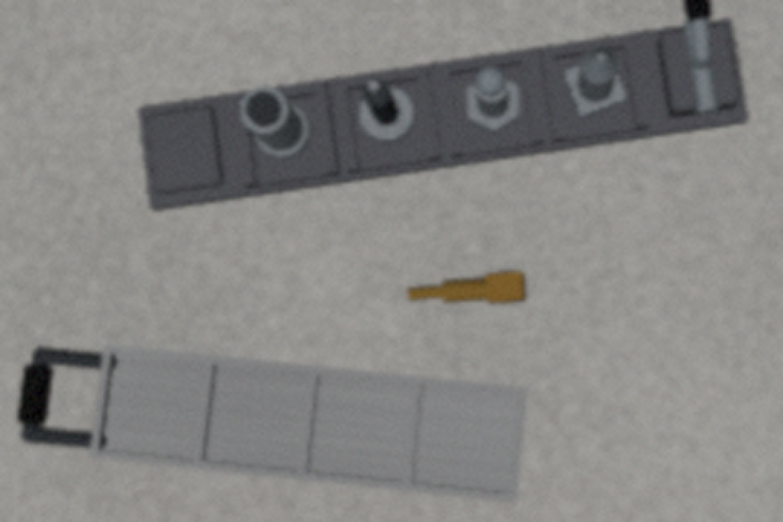

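Run:
```python
from h import *
np.set_printoptions(precision=4,suppress=True)
t=r.grab_frame('top'); q=lambda x,y:((x+.5)/2.9-.5+130,(y+.5)/2.9-.5+140)
for k,p in dict(cone=(596,87),ball=(493,104),slim=(386,112),stout=(281,130)).items(): print(k,at_z(t,q(*p),.026)[:2])
for k,p,z in (('cone apex',(597,60),.1),('ball',(489,75),.087),('slimtop',(374,84),.105),('stouttop',(264,109),.092)): print(k,at_z(t,q(*p),z)[:2])
C=[at_z(t,q(*p),.014)[:2] for p in ((527,387),(517,498),(93,453),(105,347))]
print(np.array(C),np.mean(C,0),[np.linalg.norm(C[i]-C[i-1]) for i in range(4)])
for p in ((210,410),(314,427),(417,434)): print('div',at_z(t,q(*p),.012)[:2])
for p in ((141,108),(153,209),(746,121),(731,20)): print('stand',at_z(t,q(*p),.01)[:2])
```

```text
cone [ 0.6634 -0.0851]
ball [ 0.6535 -0.0223]
slim [0.6492 0.0433]
stout [0.6386 0.108 ]
cone apex [ 0.6633 -0.0821]
ball [ 0.6582 -0.0212]
slimtop [0.6498 0.0429]
stouttop [0.6388 0.107 ]
[[ 0.4818 -0.0418]
 [ 0.4159 -0.0354]
 [ 0.4425  0.222 ]
 [ 0.5066  0.2166]] [0.4617 0.0903] [np.float64(0.2595833491652284), np.float64(0.06620321826821174), np.float64(0.2586816261061879), np.float64(0.06433759287710702)]
div [0.4682 0.1514]
div [0.4579 0.0875]
div [0.4537 0.0249]
stand [0.6563 0.1992]
stand [0.5923 0.19  ]
stand [ 0.6444 -0.1776]
stand [ 0.7082 -0.1699]
```

```bash
cat >> h.py <<'E'
def plan(*wps):
    "wps: (x,y,z,deg heading of tool y) -> rows from the present pose, steps kept under the row limits"
    o=r.get_obs(); p0=np.array(o['tcp_pos']); R0=rot(o['orientation'])
    p=p0;Rc=R.from_matrix(R0);rows=[]
    for x,y,z,h in wps:
        a=np.radians(h);Y=np.array([np.cos(a),np.sin(a),0]);Z=np.array([0,0,-1.])
        q=np.array([x,y,z]);Rt=R.from_matrix(np.c_[np.cross(Y,Z),Y,Z]);d=Rc.inv()*Rt
        n=max(1,int(np.ceil(max(np.linalg.norm(q-p)/.060,np.degrees(d.magnitude())/10.4))))
        for i in range(1,n+1):
            pi=p+(q-p)*i/n;Ri=Rc*R.from_rotvec(d.as_rotvec()*i/n)
            rows.append(np.r_[R0.T@(pi-p0)/.25,(R.from_matrix(R0.T)*Ri).as_rotvec()/(np.pi/2)].round(3).tolist())
        p,Rc=q,Rt
    print('f',np.round(o['contact_force'],1),'clock',round(float(o['clock']),2),'pos',p0.round(4))
    for i in range(0,len(rows),5): print(json.dumps(rows[i:i+5]))
E
python3 -c "
from h import *
plan((.6645,-.084,.21,7.5))"
```

```text
f [-0.6  0.8  0.4] clock 1.45 pos [ 0.2868 -0.6111  0.2313]
[[0.206, -0.115, 0.008, 0.0, -0.0, -0.073], [0.412, -0.23, 0.016, 0.0, -0.0, -0.146], [0.617, -0.345, 0.023, 0.0, -0.0, -0.219], [0.823, -0.461, 0.031, 0.0, -0.0, -0.292], [1.029, -0.576, 0.039, 0.0, -0.0, -0.365]]
[[1.235, -0.691, 0.047, 0.0, -0.0, -0.439], [1.44, -0.806, 0.054, 0.0, -0.0, -0.512], [1.646, -0.921, 0.062, 0.0, -0.0, -0.585], [1.852, -1.036, 0.07, 0.0, -0.0, -0.658], [2.058, -1.152, 0.078, 0.0, -0.0, -0.731]]
[[2.263, -1.267, 0.085, 0.0, -0.0, -0.804]]
```

>>> apply_moves(
  rows=[
    [0.2,-0.11,0,0,0,-0.07],
    [0.41,-0.23,0,0,0,-0.14],
    [0.61,-0.34,0,0,0,-0.21],
    [0.82,-0.46,0,0,0,-0.29],
    [0.98,-0.55,0,0,0,-0.36],
  ],
  claw=1,
  newtons=60,
)

```text
clock: 2.08
tcp_pos: [0.4518, -0.3799, 0.2316]
orientation: [2.749, 1.52, 0.001]
contact_force: [0.7, -0.5, -0.2]
grip_width: 0.0852
gripper_force: 0.0
```

```bash
python3 -c "
from h import *
plan((.6645,-.084,.17,7.5))"
```

```text
f [ 0.7 -0.5 -0.2] clock 2.08 pos [ 0.4518 -0.3799  0.2316]
[[0.208, 0.013, 0.035, 0.0, -0.0, -0.063], [0.416, 0.026, 0.071, 0.0, -0.0, -0.126], [0.623, 0.039, 0.106, 0.0, -0.0, -0.189], [0.831, 0.052, 0.141, 0.0, -0.0, -0.252], [1.039, 0.065, 0.177, 0.0, -0.0, -0.314]]
[[1.247, 0.078, 0.212, 0.0, -0.0, -0.377], [1.455, 0.091, 0.247, 0.001, -0.0, -0.44]]
```

>>> apply_moves(
  rows=[
    [0.2,0.01,0.03,0,0,-0.06],
    [0.4,0.02,0.07,0,0,-0.12],
    [0.6,0.04,0.1,0,0,-0.19],
    [0.8,0.05,0.14,0,0,-0.25],
    [1.0,0.06,0.17,0,0,-0.31],
  ],
)

```text
clock: 2.7
tcp_pos: [0.5978, -0.1784, 0.1886]
orientation: [2.305, 2.134, -0.0]
contact_force: [0.5, -0.2, -0.3]
grip_width: 0.0854
gripper_force: 0.0
```

```bash
python3 -c "
from h import *
plan((.6645,-.084,.17,7.5),(.6645,-.084,.038,7.5))"
```

```text
f [ 0.5 -0.2 -0.3] clock 2.7 pos [ 0.5978 -0.1784  0.1886]
[[0.199, 0.119, 0.037, 0.0, 0.0, -0.066], [0.397, 0.237, 0.074, 0.0, 0.0, -0.132], [0.397, 0.237, 0.25, 0.0, 0.0, -0.132], [0.397, 0.237, 0.426, 0.0, 0.0, -0.132], [0.397, 0.237, 0.602, 0.0, 0.0, -0.132]]
```

>>> apply_moves(
  rows=[
    [0.199,0.119,0.037,0,0,-0.066],
    [0.397,0.237,0.074,0,0,-0.132],
    [0.397,0.237,0.2,0,0,-0.132],
    [0.397,0.237,0.2,0,0,-0.132],
  ],
)

```text
clock: 3.2
tcp_pos: [0.6621, -0.0851, 0.1362]
orientation: [-2.071, -2.357, 0.006]
contact_force: [-0.4, -0.7, 1.3]
grip_width: 0.0855
gripper_force: 0.0
```

Run:
```python
from h import *
plan((.6645,-.084,.038,7.5))
a=r.grab_frame('top');b=r.grab_frame('scene')
A=cv2.resize(a['pixels'][100:220,240:400,::-1],(500,375));B=cv2.resize(b['pixels'][170:350,210:400,::-1],(300,284*1))
B=cv2.copyMakeBorder(B,0,91,0,0,0);cv2.imwrite('pics/p2.png',np.hstack([A,B]))
```

```text
f [-0.4 -0.7  1.3] clock 3.2 pos [ 0.6621 -0.0851  0.1362]
[[0.001, 0.006, 0.196, -0.002, -0.0, -0.001], [0.003, 0.012, 0.393, -0.003, -0.0, -0.001]]
```

View pics/p2.png

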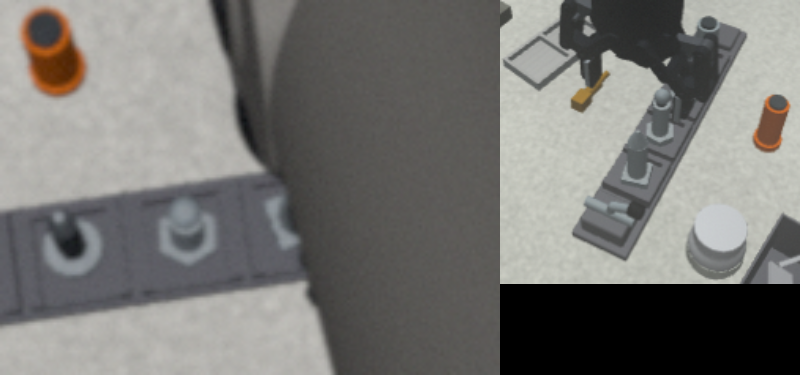

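The gripper hovers over the cone: in the scene crop its fingers straddle above (640,150), and no neighbour is in the way. I'll descend and grip.

>>> apply_moves(
  rows=[
    [0.001,0.006,0.196,0,0,0],
    [0.003,0.01,0.393,0,0,0],
    [0.003,0.01,0.393,0,0,0],
  ],
)

```text
clock: 3.68
tcp_pos: [0.6638, -0.0857, 0.0384]
orientation: [-2.074, -2.354, 0.006]
contact_force: [-0.2, -0.1, 0.4]
grip_width: 0.0857
gripper_force: 0.0
```

>>> apply_moves(
  rows=[
    [0,0,0,0,0,0],
    [0,0,0,0,0,0],
    [0,0,0,0,0,0],
    [0,0,0,0,0,0],
    [0,0,0,0,0,0],
  ],
  claw=0,
  newtons=60,
)

```text
clock: 4.3
tcp_pos: [0.667, -0.0845, 0.042]
orientation: [2.074, 2.357, 0.001]
contact_force: [-1.9, -0.5, 5.2]
grip_width: 0.0205
gripper_force: 58.2
```

```bash
python3 -c "
from h import *
print(r.get_obs()['grip_width'])
plan((.6645,-.084,.148,7.5),(.454,-.004,.148,-6),(.454,-.004,.05,-6))"
```

```text
0.020492356834243698
f [-1.9 -0.5  5.2] clock 4.3 pos [ 0.667  -0.0845  0.042 ]
[[0.001, -0.005, -0.212, 0.0, 0.0, -0.001], [0.003, -0.009, -0.424, 0.001, 0.0, -0.002], [0.109, -0.208, -0.424, 0.001, 0.0, 0.035], [0.215, -0.406, -0.425, 0.001, 0.0, 0.073], [0.321, -0.605, -0.425, 0.001, 0.0, 0.11]]
[[0.427, -0.803, -0.425, 0.001, 0.0, 0.148], [0.428, -0.804, -0.229, 0.001, 0.0, 0.148], [0.428, -0.804, -0.033, 0.001, 0.0, 0.148]]
```

>>> apply_moves(
  rows=[
    [0,0,-0.1,0,0,0],
    [0,0,-0.3,0,0,0],
    [0,0,-0.43,0,0,0],
    [0,0,-0.43,0,0,0],
  ],
)

```text
clock: 4.8
tcp_pos: [0.6682, -0.0842, 0.1512]
orientation: [2.072, 2.355, 0.005]
contact_force: [0.4, 0.0, -3.0]
grip_width: 0.021
gripper_force: 58.9
```

Run:
```python
from h import *
print(r.get_obs()['grip_width'])
plan((.454,-.004,.148,-6))
b=r.grab_frame('scene')
cv2.imwrite('pics/p3.png',cv2.resize(b['pixels'][130:330,210:410,::-1],(600,600),interpolation=cv2.INTER_CUBIC))
```

```text
0.020986533024748566
f [ 0.4  0.  -3. ] clock 4.8 pos [ 0.6682 -0.0842  0.1512]
[[0.107, -0.202, 0.002, 0.001, 0.0, 0.037], [0.214, -0.404, 0.004, 0.002, 0.0, 0.074], [0.321, -0.607, 0.006, 0.003, 0.0, 0.111], [0.427, -0.809, 0.008, 0.004, 0.0, 0.148]]
```

View pics/p3.png

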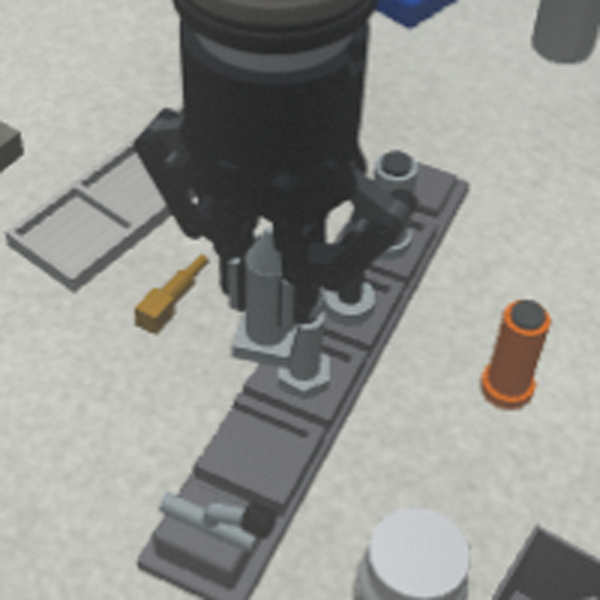

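The cone is held upright between the fingers at (265,290), clear of the stand.

>>> apply_moves(
  rows=[
    [0.107,-0.202,0,0,0,0.037],
    [0.214,-0.404,0,0,0,0.074],
    [0.32,-0.607,0,0,0,0.111],
    [0.427,-0.809,0,0,0,0.148],
    [0.427,-0.809,0,0,0,0.148],
  ],
)

```text
clock: 5.48
tcp_pos: [0.4458, -0.0036, 0.1459]
orientation: [-2.329, -2.103, 0.01]
contact_force: [0.6, -1.6, -1.7]
grip_width: 0.0204
gripper_force: 59.3
```

Run:
```python
from h import *
plan((.454,-.004,.036,-6))
```

```text
f [ 0.6 -1.6 -1.7] clock 5.47 pos [ 0.4458 -0.0036  0.1459]
[[0.001, 0.018, 0.22, -0.002, 0.001, 0.001], [0.003, 0.036, 0.439, -0.005, 0.001, 0.002]]
```

>>> apply_moves(
  rows=[
    [0,0.01,0.2,0,0,0],
    [0,0.02,0.38,0,0,0],
    [0,0.02,0.38,0,0,0],
    [0,0.02,0.38,0,0,0],
  ],
)

```text
clock: 5.98
tcp_pos: [0.4577, -0.0047, 0.0536]
orientation: [-2.335, -2.102, -0.0]
contact_force: [-0.9, -0.2, -1.4]
grip_width: 0.0209
gripper_force: 59.4
```

Run:
```python
from h import *
plan((.454,-.004,.032,-6))
```

```text
f [-0.9 -0.2 -1.4] clock 5.97 pos [ 0.4577 -0.0047  0.0536]
[[0.001, -0.015, 0.086, 0.0, -0.0, 0.0]]
```

>>> apply_moves(
  rows=[
    [0,-0.012,0.04,0,0,0],
    [0,-0.012,0.07,0,0,0],
    [0,-0.012,0.07,0,0,0],
  ],
)

```text
clock: 6.35
tcp_pos: [0.4539, -0.0045, 0.0354]
orientation: [-2.334, -2.102, 0.001]
contact_force: [0.1, 0.5, -2.2]
grip_width: 0.0209
gripper_force: 59.4
```

Run:
```python
from h import *
plan((.454,-.004,.03,-6))
b=r.grab_frame('scene')
cv2.imwrite('pics/p4.png',cv2.resize(b['pixels'][110:270,170:330,::-1],(600,600),interpolation=cv2.INTER_CUBIC))
```

```text
f [ 0.1  0.5 -2.2] clock 6.35 pos [ 0.4539 -0.0045  0.0354]
[[0.002, 0.0, 0.022, -0.0, 0.0, 0.0]]
```

View pics/p4.png

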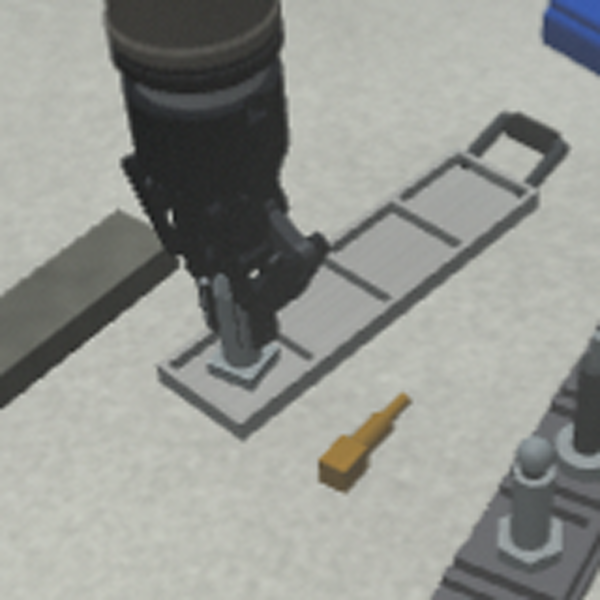

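The cone's flange at (243,362) is centred in the end pocket, far from the handle. I'll lower it.

>>> apply_moves(
  rows=[
    [0,0,0.012,0,0,0],
    [0,0,0.018,0,0,0],
    [0,0,0.018,0,0,0],
  ],
)

```text
clock: 6.78
tcp_pos: [0.4542, -0.0044, 0.0311]
orientation: [2.335, 2.102, 0.0]
contact_force: [0.4, -0.0, -2.5]
grip_width: 0.0207
gripper_force: 59.7
```

>>> apply_moves(
  rows=[
    [0,0,0.004,0,0,0],
    [0,0,0.008,0,0,0],
    [0,0,0.008,0,0,0],
  ],
)

```text
clock: 7.15
tcp_pos: [0.4543, -0.0044, 0.0308]
orientation: [2.334, 2.101, -0.001]
contact_force: [-8.3, -0.0, 26.2]
grip_width: 0.0206
gripper_force: 62.9
```

>>> apply_moves(
  rows=[
    [0,0,-0.007,0,0,0],
    [0,0,-0.007,0,0,0],
  ],
)

```text
clock: 7.4
tcp_pos: [0.4543, -0.0044, 0.0309]
orientation: [2.334, 2.102, 0.001]
contact_force: [-0.6, -0.7, 4.6]
grip_width: 0.0207
gripper_force: 60.0
```

>>> apply_moves(
  rows=[
    [0,0,0,0,0,0],
    [0,0,0,0,0,0],
    [0,0,0,0,0,0],
    [0,0,0,0,0,0],
  ],
  claw=0.8,
)

```text
clock: 7.9
tcp_pos: [0.4541, -0.0044, 0.0307]
orientation: [-2.335, -2.102, 0.0]
contact_force: [-0.5, 0.8, -0.4]
grip_width: 0.0679
gripper_force: 0.0
```

Run:
```python
from h import *
print(r.get_obs()['grip_width'])
plan((.454,-.004,.15,-6),(.656,-.0225,.15,7.5))
```

```text
0.06790529383637958
f [-0.5  0.8 -0.4] clock 7.9 pos [ 0.4541 -0.0044  0.0307]
[[0.001, -0.0, -0.239, -0.0, -0.0, -0.0], [0.002, -0.001, -0.477, -0.0, -0.0, -0.0], [0.004, 0.202, -0.477, -0.0, -0.0, -0.038], [0.007, 0.405, -0.477, -0.0, -0.0, -0.075], [0.01, 0.608, -0.477, -0.0, -0.0, -0.113]]
[[0.012, 0.811, -0.477, -0.0, -0.0, -0.15]]
```

>>> apply_moves(
  rows=[
    [0,0,-0.239,0,0,0],
    [0,0,-0.477,0,0,0],
    [0,0.2,-0.477,0,0,-0.038],
    [0.005,0.4,-0.477,0,0,-0.075],
    [0.01,0.608,-0.477,0,0,-0.113],
  ],
)

```text
clock: 8.52
tcp_pos: [0.607, -0.0182, 0.1505]
orientation: [2.137, 2.302, 0.0]
contact_force: [1.9, 0.2, -0.1]
grip_width: 0.0682
gripper_force: 0.0
```

Run:
```python
from h import *
plan((.657,-.022,.15,7.5),(.657,-.022,.037,7.5))
```

```text
f [ 1.9  0.2 -0.1] clock 8.53 pos [ 0.607  -0.0182  0.1505]
[[-0.03, 0.198, 0.002, 0.0, 0.0, -0.036], [-0.03, 0.198, 0.228, 0.0, 0.0, -0.036], [-0.03, 0.198, 0.454, 0.0, 0.0, -0.036]]
```

>>> apply_moves(
  rows=[
    [-0.03,0.198,0,0,0,-0.036],
    [-0.03,0.198,0,0,0,-0.036],
    [-0.03,0.198,0.12,0,0,-0.036],
    [-0.03,0.198,0.12,0,0,-0.036],
  ],
)

```text
clock: 9.02
tcp_pos: [0.6527, -0.0218, 0.1177]
orientation: [-2.07, -2.357, 0.006]
contact_force: [-0.4, -0.5, -0.2]
grip_width: 0.0683
gripper_force: 0.0
```

Run:
```python
from h import *
plan((.657,-.022,.037,7.5))
```

```text
f [-0.4 -0.5 -0.2] clock 9.03 pos [ 0.6527 -0.0218  0.1177]
[[-0.002, 0.009, 0.161, -0.002, -0.0, -0.0], [-0.003, 0.019, 0.323, -0.004, -0.0, -0.001]]
```

>>> apply_moves(
  rows=[
    [0,0.005,0.16,0,0,0],
    [0,0.008,0.323,0,0,0],
    [0,0.008,0.323,0,0,0],
  ],
)

```text
clock: 9.4
tcp_pos: [0.6548, -0.0217, 0.0374]
orientation: [-2.07, -2.357, 0.006]
contact_force: [-0.8, -0.1, 0.5]
grip_width: 0.0684
gripper_force: 0.0
```

>>> apply_moves(
  rows=[
    [0,0,0,0,0,0],
    [0,0,0,0,0,0],
    [0,0,0,0,0,0],
    [0,0,0,0,0,0],
    [0,0,0,0,0,0],
  ],
  claw=0,
  newtons=60,
)

```text
clock: 10.02
tcp_pos: [0.6582, -0.0215, 0.0412]
orientation: [2.072, 2.359, 0.002]
contact_force: [-3.1, 0.1, 7.3]
grip_width: 0.0189
gripper_force: 58.3
```

>>> apply_moves(
  rows=[
    [0,0,-0.1,0,0,0],
    [0,0,-0.3,0,0,0],
    [0,0,-0.43,0,0,0],
    [0,0,-0.43,0,0,0],
  ],
)

```text
clock: 10.52
tcp_pos: [0.6595, -0.0212, 0.1503]
orientation: [2.07, 2.357, 0.006]
contact_force: [-0.2, 0.6, -2.7]
grip_width: 0.0185
gripper_force: 58.8
```

Run:
```python
from h import *
print(r.get_obs()['grip_width'])
plan((.4607,.0597,.15,-6))
```

```text
0.018532735705449735
f [-0.2  0.6 -2.7] clock 10.53 pos [ 0.6595 -0.0212  0.1503]
[[0.106, -0.187, -0.001, 0.001, 0.0, 0.037], [0.212, -0.373, -0.002, 0.002, 0.0, 0.074], [0.318, -0.56, -0.003, 0.003, 0.0, 0.112], [0.423, -0.747, -0.004, 0.004, 0.0, 0.149]]
```

>>> apply_moves(
  rows=[
    [0.106,-0.187,0,0,0,0.037],
    [0.212,-0.373,0,0,0,0.074],
    [0.318,-0.56,0,0,0,0.112],
    [0.423,-0.747,0,0,0,0.149],
    [0.423,-0.747,0,0,0,0.149],
  ],
)

```text
clock: 11.15
tcp_pos: [0.4535, 0.06, 0.1453]
orientation: [-2.329, -2.105, 0.008]
contact_force: [1.3, -0.1, -2.4]
grip_width: 0.0186
gripper_force: 59.2
```

>>> apply_moves(
  rows=[
    [0,0,0.2,0,0,0],
    [0,0,0.38,0,0,0],
    [0,0,0.38,0,0,0],
    [0,0,0.38,0,0,0],
  ],
)

```text
clock: 11.65
tcp_pos: [0.4594, 0.0595, 0.0525]
orientation: [2.335, 2.102, 0.001]
contact_force: [0.4, -0.8, -2.2]
grip_width: 0.0188
gripper_force: 59.2
```

Run:
```python
from h import *
plan((.4607,.0597,.0305,-6))
```

```text
f [ 0.4 -0.8 -2.2] clock 11.65 pos [0.4594 0.0595 0.0525]
[[0.001, 0.005, 0.088, 0.0, -0.0, -0.0]]
```

>>> apply_moves(
  rows=[
    [0,0.004,0.05,0,0,0],
    [0,0.004,0.085,0,0,0],
    [0,0.004,0.088,0,0,0],
    [0,0.004,0.088,0,0,0],
  ],
)

```text
clock: 12.15
tcp_pos: [0.4603, 0.0592, 0.0302]
orientation: [2.334, 2.101, 0.002]
contact_force: [0.5, -0.5, 2.6]
grip_width: 0.0189
gripper_force: 60.1
```

>>> apply_moves(
  rows=[
    [0,0,0,0,0,0],
    [0,0,0,0,0,0],
    [0,0,0,0,0,0],
    [0,0,0,0,0,0],
  ],
  claw=0.8,
)

```text
clock: 12.65
tcp_pos: [0.4596, 0.0592, 0.0298]
orientation: [-2.335, -2.102, 0.0]
contact_force: [-0.2, -0.3, 0.9]
grip_width: 0.0684
gripper_force: 0.0
```

Run:
```python
from h import *
print(r.get_obs()['grip_width'])
plan((.4607,.0592,.16,-6),(.651,.043,.16,7.5))
```

```text
0.0684424294602938
f [-0.2 -0.3  0.9] clock 12.65 pos [0.4596 0.0592 0.0298]
[[0.0, 0.001, -0.174, -0.0, 0.0, 0.0], [0.0, 0.003, -0.347, -0.0, 0.0, 0.0], [0.0, 0.004, -0.521, -0.0, 0.0, 0.0], [0.004, 0.195, -0.521, -0.0, 0.0, -0.037], [0.008, 0.386, -0.521, -0.0, 0.0, -0.075]]
[[0.012, 0.577, -0.521, -0.0, 0.0, -0.112], [0.015, 0.768, -0.521, -0.0, 0.0, -0.15]]
```

>>> apply_moves(
  rows=[
    [0,0,-0.23,0,0,0],
    [0,0,-0.46,0,0,0],
    [0.004,0.195,-0.52,0,0,-0.037],
    [0.008,0.386,-0.52,0,0,-0.075],
    [0.012,0.577,-0.52,0,0,-0.112],
  ],
)

```text
clock: 13.28
tcp_pos: [0.6049, 0.0468, 0.1603]
orientation: [2.138, 2.3, 0.001]
contact_force: [0.3, -0.9, -0.4]
grip_width: 0.0684
gripper_force: 0.0
```

Run:
```python
from h import *
plan((.651,.043,.16,7.5),(.651,.043,.13,7.5))
```

```text
f [ 0.3 -0.9 -0.4] clock 13.28 pos [0.6049 0.0468 0.1603]
[[-0.028, 0.183, 0.002, 0.001, 0.0, -0.037], [-0.028, 0.183, 0.122, 0.001, 0.0, -0.037]]
```

>>> apply_moves(
  rows=[
    [-0.028,0.187,0,0,0,-0.037],
    [-0.028,0.187,0,0,0,-0.037],
    [-0.028,0.187,0.12,0,0,-0.037],
    [-0.028,0.187,0.12,0,0,-0.037],
  ],
)

```text
clock: 13.78
tcp_pos: [0.6477, 0.0432, 0.1275]
orientation: [-2.07, -2.358, 0.007]
contact_force: [0.3, -0.2, -0.2]
grip_width: 0.0685
gripper_force: 0.0
```

Run:
```python
from h import *
plan((.6515,.043,.042,7.5))
```

```text
f [ 0.3 -0.2 -0.2] clock 13.78 pos [0.6477 0.0432 0.1275]
[[-0.001, 0.008, 0.171, -0.002, 0.0, -0.0], [-0.003, 0.017, 0.342, -0.004, 0.0, -0.001]]
```

>>> apply_moves(
  rows=[
    [0,0.005,0.17,0,0,0],
    [0,0.008,0.342,0,0,0],
    [0,0.008,0.342,0,0,0],
  ],
)

```text
clock: 14.15
tcp_pos: [0.6497, 0.0433, 0.0423]
orientation: [-2.07, -2.358, 0.007]
contact_force: [0.4, -0.0, -0.5]
grip_width: 0.0682
gripper_force: 0.0
```

>>> apply_moves(
  rows=[
    [0,0,0,0,0,0],
    [0,0,0,0,0,0],
    [0,0,0,0,0,0],
    [0,0,0,0,0,0],
    [0,0,0,0,0,0],
  ],
  claw=0,
  newtons=60,
)

```text
clock: 14.78
tcp_pos: [0.6528, 0.0438, 0.0458]
orientation: [2.073, 2.36, 0.001]
contact_force: [-3.2, 0.5, 7.1]
grip_width: 0.0144
gripper_force: 58.3
```

>>> apply_moves(
  rows=[
    [0,0,-0.1,0,0,0],
    [0,0,-0.3,0,0,0],
    [0,0,-0.46,0,0,0],
    [0,0,-0.46,0,0,0],
  ],
)

```text
clock: 15.28
tcp_pos: [0.6549, 0.0443, 0.1635]
orientation: [2.07, 2.356, 0.009]
contact_force: [0.4, 1.3, -3.0]
grip_width: 0.0143
gripper_force: 58.7
```

Run:
```python
from h import *
print(r.get_obs()['grip_width'])
plan((.4673,.1233,.16,-6))
```

```text
0.014349491809999743
f [ 0.4  1.3 -3. ] clock 15.28 pos [0.6549 0.0443 0.1635]
[[0.102, -0.176, 0.002, 0.001, -0.0, 0.037], [0.205, -0.352, 0.004, 0.002, -0.0, 0.074], [0.307, -0.528, 0.006, 0.004, -0.0, 0.112], [0.41, -0.704, 0.009, 0.005, -0.0, 0.149]]
```

>>> apply_moves(
  rows=[
    [0.102,-0.176,0,0,0,0.037],
    [0.205,-0.352,0,0,0,0.074],
    [0.307,-0.528,0,0,0,0.112],
    [0.41,-0.704,0,0,0,0.149],
    [0.41,-0.704,0,0,0,0.149],
  ],
)

```text
clock: 15.9
tcp_pos: [0.4604, 0.1237, 0.1583]
orientation: [-2.329, -2.107, 0.006]
contact_force: [0.5, -0.7, -2.0]
grip_width: 0.0149
gripper_force: 59.0
```

>>> apply_moves(
  rows=[
    [0,0,0.2,0,0,0],
    [0,0,0.4,0,0,0],
    [0,0,0.4,0,0,0],
    [0,0,0.4,0,0,0],
  ],
)

```text
clock: 16.4
tcp_pos: [0.4658, 0.1229, 0.0602]
orientation: [2.335, 2.102, 0.002]
contact_force: [0.5, 0.3, -1.6]
grip_width: 0.0143
gripper_force: 59.1
```

Run:
```python
from h import *
plan((.4673,.1233,.035,-6))
b=r.grab_frame('scene')
cv2.imwrite('pics/p5.png',cv2.resize(b['pixels'][110:270,190:350,::-1],(600,600),interpolation=cv2.INTER_CUBIC))
```

```text
f [ 0.5  0.3 -1.6] clock 16.4 pos [0.4658 0.1229 0.0602]
[[0.002, 0.006, 0.101, 0.001, -0.0, -0.0]]
```

View pics/p5.png

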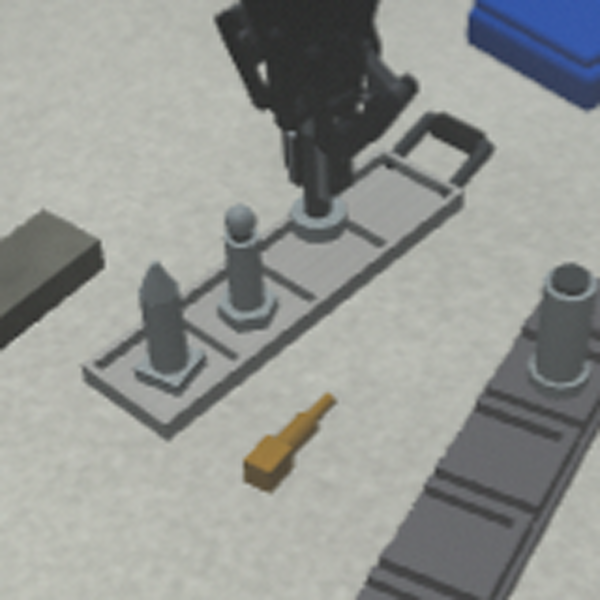

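The cone (168,365) and ball (247,305) stand upright in their pockets. The slim one (318,215) hovers over the third pocket.

>>> apply_moves(
  rows=[
    [0,0.004,0.05,0,0,0],
    [0,0.004,0.09,0,0,0],
    [0,0.004,0.1,0,0,0],
    [0,0.004,0.1,0,0,0],
  ],
)

```text
clock: 16.95
tcp_pos: [0.4655, 0.1224, 0.0347]
orientation: [2.334, 2.102, -0.002]
contact_force: [-3.1, -0.9, 6.4]
grip_width: 0.0145
gripper_force: 60.3
```

Floor contact. Release, and go for the stout one.

>>> apply_moves(
  rows=[
    [0,0,0,0,0,0],
    [0,0,0,0,0,0],
    [0,0,0,0,0,0],
    [0,0,0,0,0,0],
  ],
  claw=0.8,
)

```text
clock: 17.45
tcp_pos: [0.4657, 0.1226, 0.0343]
orientation: [-2.335, -2.102, -0.0]
contact_force: [0.4, 0.2, -1.3]
grip_width: 0.0684
gripper_force: 0.0
```

Run:
```python
from h import *
print(r.get_obs()['grip_width'])
plan((.4655,.1224,.16,-6),(.640,.108,.16,7.5))
```

```text
0.06843311886885609
f [ 0.4  0.2 -1.3] clock 17.45 pos [0.4657 0.1226 0.0343]
[[-0.0, -0.0, -0.168, -0.0, -0.0, 0.0], [-0.001, -0.001, -0.335, -0.0, -0.0, 0.0], [-0.001, -0.001, -0.503, -0.0, -0.0, 0.0], [0.004, 0.232, -0.503, -0.0, -0.0, -0.05], [0.009, 0.466, -0.503, -0.0, -0.0, -0.1]]
[[0.015, 0.699, -0.503, -0.0, -0.0, -0.15]]
```

>>> apply_moves(
  rows=[
    [0,0,-0.23,0,0,0],
    [0,0,-0.46,0,0,0],
    [0.004,0.23,-0.5,0,0,-0.05],
    [0.009,0.466,-0.5,0,0,-0.1],
    [0.015,0.699,-0.5,0,0,-0.15],
  ],
)

```text
clock: 18.08
tcp_pos: [0.6419, 0.1075, 0.1599]
orientation: [2.068, 2.364, 0.001]
contact_force: [1.3, 0.8, 0.6]
grip_width: 0.0685
gripper_force: 0.0
```

>>> apply_moves(
  rows=[
    [0,0,0.06,0,0,0],
    [0,0,0.12,0,0,0],
    [0,0,0.12,0,0,0],
  ],
  claw=1,
)

```text
clock: 18.45
tcp_pos: [0.6374, 0.1081, 0.1274]
orientation: [-2.068, -2.361, 0.005]
contact_force: [0.0, -0.8, 0.3]
grip_width: 0.0849
gripper_force: 0.0
```

Run:
```python
from h import *
plan((.640,.108,.036,7.5))
```

```text
f [ 0.  -0.8  0.3] clock 18.45 pos [0.6374 0.1081 0.1274]
[[-0.001, 0.006, 0.183, -0.001, 0.0, 0.0], [-0.001, 0.012, 0.366, -0.003, 0.0, 0.001]]
```

>>> apply_moves(
  rows=[
    [0,0.006,0.18,0,0,0],
    [0,0.01,0.364,0,0,0],
    [0,0.01,0.364,0,0,0],
  ],
)

```text
clock: 18.82
tcp_pos: [0.639, 0.1078, 0.0356]
orientation: [-2.068, -2.36, 0.009]
contact_force: [-0.6, 0.3, -0.1]
grip_width: 0.0857
gripper_force: 0.0
```

>>> apply_moves(
  rows=[
    [0,0,0,0,0,0],
    [0,0,0,0,0,0],
    [0,0,0,0,0,0],
    [0,0,0,0,0,0],
    [0,0,0,0,0,0],
  ],
  claw=0,
  newtons=60,
)

```text
clock: 19.45
tcp_pos: [0.6427, 0.1084, 0.04]
orientation: [2.071, 2.361, 0.001]
contact_force: [-3.7, -1.1, 8.1]
grip_width: 0.0268
gripper_force: 58.4
```

>>> apply_moves(
  rows=[
    [0,0,-0.1,0,0,0],
    [0,0,-0.3,0,0,0],
    [0,0,-0.46,0,0,0],
    [0,0,-0.46,0,0,0],
  ],
)

```text
clock: 19.95
tcp_pos: [0.6446, 0.1091, 0.1572]
orientation: [2.069, 2.359, 0.009]
contact_force: [-0.1, -0.3, -3.0]
grip_width: 0.0271
gripper_force: 59.5
```

Run:
```python
from h import *
print(r.get_obs()['grip_width'])
plan((.474,.187,.15,-6))
```

```text
0.027075833170023267
f [-0.1 -0.3 -3. ] clock 19.95 pos [0.6446 0.1091 0.1572]
[[0.099, -0.159, 0.006, 0.001, -0.0, 0.037], [0.199, -0.318, 0.012, 0.002, -0.0, 0.075], [0.298, -0.477, 0.019, 0.003, -0.001, 0.112], [0.398, -0.636, 0.025, 0.004, -0.001, 0.15]]
```

>>> apply_moves(
  rows=[
    [0.1,-0.16,0,0,0,0.037],
    [0.2,-0.318,0,0,0,0.075],
    [0.298,-0.477,0,0,0,0.112],
    [0.398,-0.636,0,0,0,0.15],
    [0.398,-0.636,0,0,0,0.15],
  ],
)

```text
clock: 20.58
tcp_pos: [0.4673, 0.1874, 0.1521]
orientation: [-2.328, -2.107, 0.006]
contact_force: [0.7, -0.3, -3.5]
grip_width: 0.0268
gripper_force: 60.1
```

>>> apply_moves(
  rows=[
    [0,0,0.2,0,0,0],
    [0,0,0.4,0,0,0],
    [0,0,0.4,0,0,0],
    [0,0,0.4,0,0,0],
  ],
)

```text
clock: 21.08
tcp_pos: [0.4726, 0.1865, 0.0542]
orientation: [2.335, 2.102, 0.001]
contact_force: [0.7, 0.2, -2.8]
grip_width: 0.0266
gripper_force: 59.8
```

Run:
```python
from h import *
plan((.474,.187,.029,-6))
b=r.grab_frame('scene')
cv2.imwrite('pics/p6.png',cv2.resize(b['pixels'][100:260,200:360,::-1],(600,600),interpolation=cv2.INTER_CUBIC))
```

```text
f [ 0.7  0.2 -2.8] clock 21.07 pos [0.4726 0.1865 0.0542]
[[0.002, 0.005, 0.101, 0.0, -0.0, -0.0]]
```

View pics/p6.png

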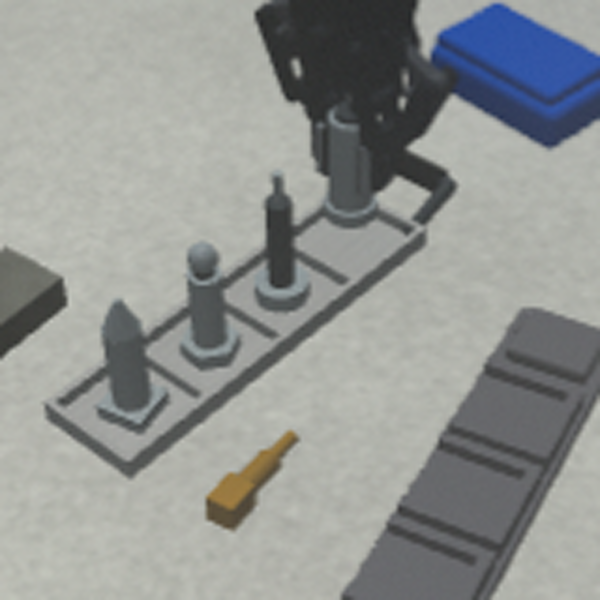

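Three stand upright: cone (133,400), ball (210,345), slim (282,290). The stout one (350,208) hovers over the handle-end pocket.

>>> apply_moves(
  rows=[
    [0,0.003,0.05,0,0,0],
    [0,0.003,0.09,0,0,0],
    [0,0.003,0.1,0,0,0],
    [0,0.003,0.1,0,0,0],
  ],
)

```text
clock: 21.62
tcp_pos: [0.4725, 0.1859, 0.0289]
orientation: [2.334, 2.102, -0.001]
contact_force: [-3.1, -1.8, 7.3]
grip_width: 0.0269
gripper_force: 61.4
```

>>> apply_moves(
  rows=[
    [0,0,0,0,0,0],
    [0,0,0,0,0,0],
    [0,0,0,0,0,0],
    [0,0,0,0,0,0],
  ],
  claw=1,
)

```text
clock: 22.12
tcp_pos: [0.4726, 0.1862, 0.0283]
orientation: [-2.335, -2.102, -0.0]
contact_force: [-0.0, -0.1, -0.1]
grip_width: 0.0856
gripper_force: 0.0
```

>>> apply_moves(
  rows=[
    [0,0,-0.2,0,0,0],
    [0,0,-0.4,0,0,0],
    [0,0,-0.6,0,0,0],
    [0,0,-0.7,0,0,0],
    [0,0,-0.7,0,0,0],
  ],
)

```text
clock: 22.75
tcp_pos: [0.4737, 0.1867, 0.2053]
orientation: [2.334, 2.1, 0.006]
contact_force: [0.2, -0.6, -0.6]
grip_width: 0.0855
gripper_force: 0.0
```

Run:
```python
from h import *
print(r.get_obs()['tcp_pos'],r.get_obs()['grip_width'])
b=r.grab_frame('scene')
cv2.imwrite('pics/p7.png',cv2.resize(b['pixels'][100:260,200:360,::-1],(600,600),interpolation=cv2.INTER_CUBIC))
```

```text
[0.47374715 0.18673762 0.20531417] 0.08554846609770207
```

View pics/p7.png

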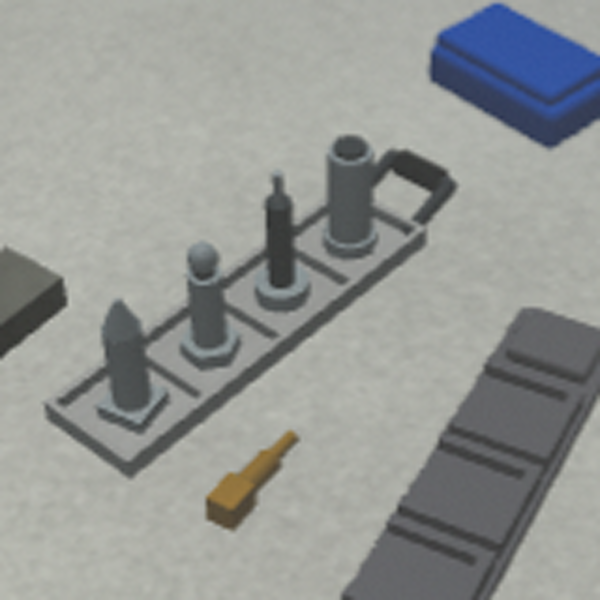

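All four stand flat in their pockets in reversed order, with the cone (133,400) at the far end and the stout one (350,238) by the handle. The gripper is clear.

```bash
python3 -c "
from bench import r
print(r.hand_in())"
```

```text
the job is handed in; nothing more can be done
None
```

The job is handed in: all four setters stand upright in the rack in reversed order (from the far end towards the handle: cone, ball, slim, stout), and the last picture before hand-in showed them standing flat and let go; no verdict came back.

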